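Pin the frame corner and hold the pressure rod up

TASK

The last corner of this picture frame is lying in the bench frame pinner under its hold-down rod. Press the machine's pedal right down to its stop to drive the wedge, and let it come all the way up again. Then take the hold-down rod by its black knob, draw it straight up through the head, without wrenching it sideways in its bore, until its red ring has just come clear above the head (no more than 10 mm), and finish holding it there, still well inside its bore, so that I can slide the frame out; do not shift the frame, and leave the things on the bench where they are.

Things in the scene. Friction and masses are not known exactly. Their poses are not given: they have to be found in the camera images.
- pinner: Frame pinner: a blue bench machine bolted down (about 300 x 280 x 165 mm), steel bed 60 mm above the bench, column at the rear. Origin: on the bench under the bore's axis. x points to its rear (the column), away from the operator; the pedal is on its -y side.
- collar (a point): Centre of the bore's mouth (brass rim) on the flat top of the overarm's square blue head: 165 mm above the bench, head 60 x 60 mm and 45 mm high, with a vertical 17 mm bore right through. Axes as the pinner's. Nothing on the machine but the rod stands higher than the head.
- pedal_tread (a point): Centre of the tread's top: black ribbed rubber plate with two yellow ribs, 60 x 60 mm, at pinner x -160, y -125 mm; 65 mm above the bench at rest, about 34 mm on the stop. Its hinge, parallel to the pinner's y, is 140 mm behind it (pinner +x) and 10 mm below the tread's top at rest.
- pedal (a joint): Pedal angle: 0 = up (at rest), 0.22 rad = on its stop. A spring returns it; pressing at the tread's centre takes about 4 N at first and 9 N at the stop.
- rod_knob (a point): Centre of the hold-down rod's black cylindrical knob, 32 mm across and 40 mm high, upright. The rod is loose (about 0.4 kg): it stands by its weight on the frame, slides freely in the bore with 1 mm play, and falls back if let go. At the start the knob's centre is 205 mm above the bench, its underside 20 mm above the head.
- rod_ring (a point): Lower edge of the red painted ring (6 mm wide) round the 16 mm steel rod, on the rod's axis 85 mm below the knob's centre; hidden in the bore at the start, 45 mm below the collar point.
- rod_foot (a point): The rod's foot (white plastic tip) on its axis, 125 mm below the knob's centre; on the frame at the start.
- frame: Loose picture frame of pale wood, 150 mm square, rails 28 mm wide and 20 mm thick, lying flat on the bed (top 80 mm above the bench) with one corner between the mitre fences under the rod. Origin: centre of its underside.
- glue: White glue bottle with a yellow label, 52 mm across, 150 mm tall, standing beside the machine. Origin: under its centre.
- red_clamp: Spring clamp with red grips, about 175 x 60 mm, 26 mm high, lying beside the machine. Origin: at its pivot, on the bench.
- screwdriver: Screwdriver with a red handle, 170 mm long, lying beside the machine.
- blue_clamp: Spring clamp with blue grips, about 175 x 60 mm, 26 mm high, lying on the bench. Origin: at its pivot, on the bench.
- c_clamp: Blue C-clamp, about 170 x 90 mm, 26 mm high, lying on the bench.
- cup: Red cup with pencils, 88 mm across, 180 mm tall with the pencils.
- stone: Grey river stone, 96 mm across, 52 mm high, used as a weight.

How it is judged:
On the way, in this order (a step that is already met when the one before it is completed fails the run):
1. the pedal is pressed down to its stop (value of joint pedal above 0.205 rad), for 0.2 s.
2. the pedal is all the way up again (value of joint pedal below 0.02 rad), for 0.2 s.
3. the rod is drawn up until its red ring is just clear of the head (z of rod_ring in the frame of collar between 0 and 0.01 m), for 0.2 s.
At the end, for the whole second after the job is handed in: The fingers hold the rod still and upright (within 3 degrees) in its bore with the lower edge of its red ring 0 to 10 mm above the head's top; nothing but the fingers carries it (the frame does not), the frame has not moved more than 5 mm, and the pedal is up (all of step 3 and horizontal distance between rod_foot and collar below 0.003 m and angle between rod_knob's own z axis and vertical below 0.05 rad and contact force between the fingers and rod above 3 N and contact force between rod and frame below 0.5 N and linear speed of rod below 0.01 m/s and value of joint pedal below 0.02 rad and distance of frame from where it was at the start of the episode below 0.005 m); the arm keeps its last pose, push and grip.
It fails at once if the rod is drawn out of its bore (z of rod_ring in the frame of collar above 0.03 m).
It fails at once if the rod is wrenched sideways against its bore (over 60 N) (contact force between rod and pinner above 60 N).
It fails at once if the frame is shifted more than 8 mm (distance of frame from where it was at the start of the episode above 0.008 m).
It fails at once if a bystander is pushed more than 20 mm (distance of any of glue, red_clamp, screwdriver, blue_clamp, c_clamp, cup, stone from where it was at the start of the episode above 0.02 m).
It also fails if it takes over 58 s, if anything falls off the work surface, if the arm or the gripper's body presses on something with over 40 N, if the wrist force passes 120 N, or if a joint passes its speed limit or range.

ROBOT

A 6-joint arm with a two-finger parallel gripper is mounted at the origin on the work surface. World frame = base frame: x ahead of the robot, y to its left, z up, the work surface at z = 0. Lengths are in m, angles in rad, forces in N, time in s.
With the tool pointing down it reaches from about 0.3 to 0.775 m from the base axis. Payload 14.6 kg.
Tool frame: the origin (TCP) lies midway between the tips of the shut fingers; the grasp point (between the pads) lies 19 mm behind it (ctrl.tcp_to_grasp is the z of the grasp point in the tool frame, in m); z points along the fingers, y is the line along which they close (so a half turn about z gives the same grasp; the last joint's range is limited). The gripper opens to 94 mm and grips with 3 to 60 N. Pads are 16 mm wide; open, the fingers measure 119 mm over their backs; the gripper's body (75 mm by 177 mm) begins 78 mm behind the grasp point.
Start: joints at [-1.305, 0.3, 1.521, -0, 1.321, -0.067], TCP at [0.18, -0.52, 0.205] pointing down, gripper open.
Joint ranges: [-3.03, 3.03], [-0.79, 2.21], [0.23, 2.52], [-1.04, 4.18], [0, 3.07], [-2.55, 2.55]. Speed limits (rad/s): [2.22, 2.22, 2.57, 3.14, 3.14, 3.14].

INTERFACE

Orientations are given as [roll, pitch, yaw] about the fixed x, y, z axes, in that order (R = Rz(yaw) Ry(pitch) Rx(roll)).
In Python, from station import monitor, camera, ctrl gives the robot as it stands.
- The arm moves only by the tool apply_moves, never from a script. Its argument "plan" is one flat list of numbers, 4 for each row, row after row: the shift along the tool's x, y, z in mm, then the turn about the tool's z in rad. In form: [dx, dy, dz, spin, dx, dy, dz, spin, ...]. A call has 1 to 20 rows; each row shifts and turns the commanded pose from where the row before left it, along the tool's axes as they then stand; what a row does not reach is not made up. A row lasts 1/10 s, in which the tool goes at most 50 mm and 8.59 degrees, less where a joint would pass 70% of its speed; a pose out of reach is approached as far as the arm can. A call is refused whole if a number of a shift passes 50 or a number of a turn 0.15, either way. A call with a gripper value outside its range is refused whole. "hand" is the gripper command: -1 is shut, 1 is fully open, values between are in proportion, set as the call begins (left out, the last holds). The fingers move at their own pace and stop on an object; "squeeze" is the grip in N (left out, the last holds). Time passes only in rows, so rows that do not move let the fingers close. It gives the time, the measured TCP pose, the force, the opening and the grip force at its end, in the units of the state.
- monitor.get_obs(): the state, without advancing time (a new reading comes with each control period).
- camera(name): name is "side" or "top"; returns a dict with "image" (480x640x3 uint8, red, green, blue), "range_z" (480x640 float32, m along the optical axis (not along the pixel's ray), 0 where there is no reading), "mtx" (3x3 intrinsics, pixels), "rvec" (rotation vector, rad) and "tvec" (3), from world to camera coordinates, as OpenCV has them. Camera axes: x right, y down, z forward; pixel columns grow to the right and rows downward; lengths in m; the calibration is good to about 2 mm. A picture is of the moment at which its call begins.
- ctrl.hand_in(): hands the job in; it is judged then, once.
The state is a dict: "time_s": time; "qpos": joint angles; "joint_vel": joint speeds; "tau": joint torques, N m; "ee_pos": TCP position; "eef_rot": TCP orientation; "force": force on the tool from outside, world axes, zero at the start; "moment": the same for the moment, N m; "grip_width": finger opening in m; "grip_force": force on a finger pad.
Only numpy, scipy, OpenCV 4.12 (cv2) and the standard library are available. Lean on these libraries where they do the work, as an engineer would, in place of code of your own. Each camera call takes 0.05 s, during which the arm holds its last target. There are 200 camera calls.

## Working session

There is one attempt and no reset: what is moved stays moved. The work goes in short steps, Python scripts to look and compute and a tool call to move; the robot and the scene stay as the last step left them, time stands still between calls to the robot, and variables do not carry over. Pictures are saved under pics/ and viewed, at most 10 in all, crops included, and the job is handed in when it is done.

Besides the shell and the picture viewer there is one more tool, called after "Emit:" as name(argument=value, ...), one argument or row to a line, values as JSON. apply_moves: Moves the arm, as the interface text tells. Its arguments: {"type":"object","properties":{"plan":{"type":"array","items":{"type":"number"}},"hand":{"type":"number"},"squeeze":{"type":"number"}},"required":["plan"]}

```bash
mkdir -p pics; ls; cat > h.py <<'E'
import numpy as np, cv2
from station import monitor, camera, ctrl
def cloud(c):
    K=c["mtx"];R=cv2.Rodrigues(np.array(c["rvec"],float))[0];t=np.array(c["tvec"],float).ravel()
    z=c["range_z"];v,u=np.mgrid[:480,:640]
    P=np.stack([(u-K[0,2])/K[0,0]*z,(v-K[1,2])/K[1,1]*z,z],-1)
    W=(P-t)@R; W[z==0]=np.nan
    return W
E
python3 - <<'E'
from h import *
for n in("top","side"):
    c=camera(n);cv2.imwrite(f"pics/{n}0.png",c["image"][...,::-1]);np.savez(f"{n}0.npz",W=cloud(c),image=c["image"])
    R=cv2.Rodrigues(np.array(c["rvec"],float))[0];print(n,-R.T@np.ravel(c["tvec"]),R[2],c["mtx"][0,0])
o=monitor.get_obs();print(o,ctrl.tcp_to_grasp)
E
```

```text
pics
top [0.41877808 0.00910192 1.24573283] [ 0.17010739  0.02204469 -0.98517892] 489.7614852936825
side [ 0.49958662 -1.3074012   1.0444853 ] [ 0.06018071  0.81997337 -0.56922926] 617.871072440281
{'time_s': 0.1, 'qpos': array([-1.30459204e+00,  3.00392555e-01,  1.52152082e+00,  6.44398166e-06,
        1.32070821e+00, -6.65802904e-02]), 'joint_vel': array([ 0.00071022, -0.00033545, -0.00141898,  0.00080882,  0.00099822,
        0.00078686]), 'tau': array([ 2.65838908e-04, -5.32646334e+01, -3.53284836e+01,  7.09366193e-02,
        2.34607706e-02, -8.70462350e-05]), 'ee_pos': array([ 0.17961801, -0.51959109,  0.20495491]), 'eef_rot': array([-3.14056642e+00, -7.46840245e-05,  3.32782945e-01]), 'force': array([0.13675433, 0.54996979, 0.19768941]), 'moment': array([ 0.02452589, -0.02249537, -0.00042774]), 'grip_force': 0.0, 'grip_width': 0.09407767332085593} -0.0188
```

View pics/top0.png

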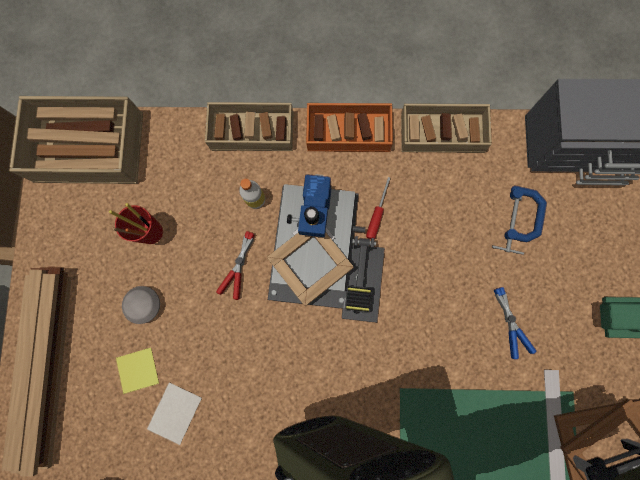

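View pics/side0.png

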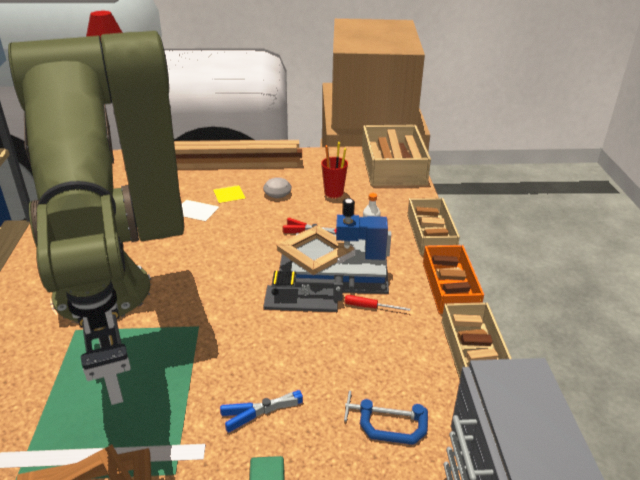

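The top view shows the knob at about (312,215), the tread with its yellow ribs at about (360,299), the frame at (311,266), and the glue bottle at (251,193). The side view shows the knob at (348,207) and the tread at (285,278). Next I measure them.

```bash
python3 - <<'E'
from h import *
d=np.load("top0.npz");W=d["W"];im=d["image"].astype(int)
def rep(n,m):
    P=W[m];print(n,m.sum(),np.median(P,0).round(4),P.min(0).round(4),P.max(0).round(4))
v,u=np.mgrid[:480,:640]
Z=W[...,2]
near=lambda a,b,r:(abs(u-a)<r)&(abs(v-b)<r)
rep("knob",near(312,215,25)&(Z>.215))
m=near(312,215,25)&(Z>.155)&(Z<.175)
rep("head",m)
print(cv2.minAreaRect(W[m][:,:2].astype(np.float32)*1000))
yel=near(360,299,25)&(im[...,0]>140)&(im[...,1]>120)&(im[...,2]<90)
rep("yellow",yel)
print(cv2.minAreaRect(W[yel][:,:2].astype(np.float32)*1000))
m=near(360,299,25)&(Z>.055)&(Z<.075);rep("tread",m);print(cv2.minAreaRect(W[m][:,:2].astype(np.float32)*1000))
m=near(311,266,50)&(Z>.074)&(Z<.086)&(im[...,0]>im[...,2]+40)&(u<356);rep("frame",m);print(cv2.minAreaRect(W[m][:,:2].astype(np.float32)*1000))
s=np.load("side0.npz");W=s["W"];Z=W[...,2];im=s["image"].astype(int)
rep("knob side",near(348,207,14)&(im.max(-1)<70)&(Z>.18))
yel=near(285,278,20)&(im[...,0]>140)&(im[...,1]>120)&(im[...,2]<90);rep("yel side",yel)
m=near(285,278,20)&(Z>.06)&(Z<.07);rep("tread side",m);print(cv2.minAreaRect(W[m][:,:2].astype(np.float32)*1000))
big=[cv2.resize(d["image"][150:330,200:400],(800,720))[:600,:],]
cv2.imwrite("pics/crop1.png",cv2.resize(d["image"][165:330,220:400],(640,587),interpolation=cv2.INTER_CUBIC)[...,::-1])
E
```

```text
knob 175 [0.6525 0.0634 0.2255] [0.6391 0.0486 0.2152] [0.6683 0.0788 0.2311]
head 892 [0.6758 0.0583 0.1654] [0.6217 0.0269 0.1552] [0.7215 0.1198 0.1719]
((675.6405639648438, 74.91151428222656), (86.79922485351562, 100.64987182617188), 84.38179016113281)
yellow 72 [nan nan nan] [nan nan nan] [nan nan nan]
((473.7268371582031, -68.32698059082031), (51.28516387939453, 143.791015625), 36.25958251953125)
tread 826 [ 0.4917 -0.0426  0.0645] [ 0.4515 -0.0763  0.0553] [0.5406 0.0083 0.0744]
((495.7060852050781, -34.26026153564453), (89.20311737060547, 84.26171112060547), 0.7622601985931396)
frame 1989 [0.5547 0.0788 0.0805] [ 0.4651 -0.0296  0.0741] [0.6386 0.1752 0.0859]
((568.4061279296875, 71.83203125), (150.11734008789062, 149.2742462158203), 39.293739318847656)
knob side 141 [0.6522 0.0496 0.2075] [0.6391 0.0398 0.1862] [0.6671 0.0667 0.2275]
yel side 71 [nan nan nan] [nan nan nan] [nan nan nan]
tread side 393 [ 0.489  -0.0452  0.064 ] [ 0.4508 -0.0818  0.06  ] [0.5366 0.0383 0.0699]
((497.75408935546875, -21.696975708007812), (119.3095703125, 81.8860092163086), 83.7513427734375)
```

View pics/crop1.png

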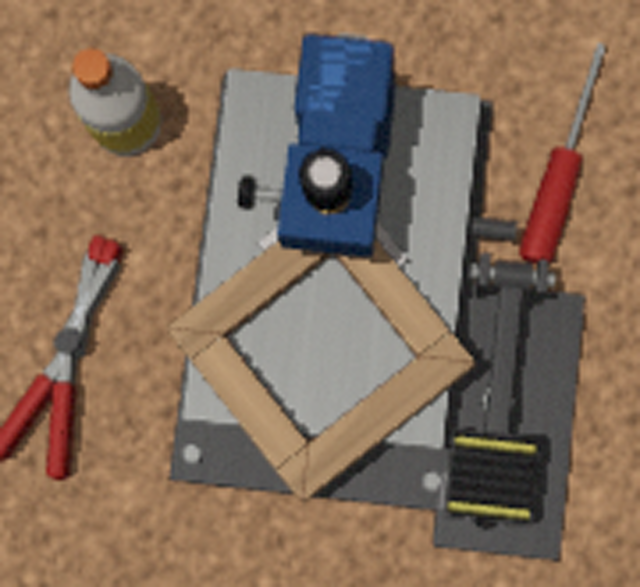

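The crop confirms the layout: knob at (325,180), yellow ribs at (495,445) and (490,510). The frame's diagonal and the bore-to-frame direction both give a machine yaw of about -0.098. That puts the tread at about (0.4815, -0.045), which agrees with the cloud at z 0.0645. I'll move above it with the fingers shut.

Emit:
apply_moves(
  plan=[11,-9,0,0,22,-17.5,0,0,22,-17.5,0,0,22,-17.5,0,0,22,-17.5,0,0,22,-17.5,0,0,22,-17.5,0,0,22,-17.5,0,0,22,-17.5,0,0,22,-17.5,0,0,22,-17.5,0,0,22,-17.5,0,0,22,-17.5,0,0,22,-17.5,0,0,22,-17.5,0,0,22,-17.5,0,0,22,-17.5,0,0,22,-17.5,0,0,22,-17.5,0,0,22,-17.5,0,0],
  hand=-1,
)

```text
time_s: 2.1
ee_pos: [0.4736, -0.0551, 0.2054]
eef_rot: [-3.141, 0.0, 0.333]
force: [-0.1, 0.4, 0.4]
grip_width: 0.0006
grip_force: 0.0
```

Emit:
apply_moves(
  plan=[11,-7,0,0,0,0,10,0,0,0,20,0,0,0,20,0,0,0,20,0,0,0,20,0,0,0,15,0,0,0,5,0,0,0,0,0,0,0,0,0],
)

```text
time_s: 3.1
ee_pos: [0.4817, -0.0471, 0.096]
eef_rot: [3.141, -0.001, 0.332]
force: [0.2, 0.1, -0.0]
grip_width: 0.0003
grip_force: 0.0
```

```bash
python3 - <<'E'
from h import *
t=camera("top");c=camera("side")
a=cv2.resize(c["image"][190:320,220:420],(640,416),interpolation=cv2.INTER_CUBIC)
cv2.imwrite("pics/press1.png",a[...,::-1])
o=monitor.get_obs();print(o["ee_pos"],o["force"])
# knob fit: silhouettes from dark+white pixels, range
for n,cc in(("top",t),("side",c)):
    W=cloud(cc);m=(abs(W[...,0]-.653)<.03)&(abs(W[...,1]-.063)<.03)&(W[...,2]>.19)
    P=W[m];print(n,len(P),P.min(0),P.max(0))
    top=P[P[:,2]>.221] if n=="top" else P[(P[:,2]>.19)&(P[:,2]<.22)]
    print(cv2.minEnclosingCircle(top[:,:2].astype(np.float32)*1000))
    if n=="side":
        from scipy.optimize import least_squares
        print(least_squares(lambda q:np.hypot(*(top[:,:2]-q).T)-.016,[.653,.063],loss="soft_l1",f_scale=.001).x)
E
```

```text
[ 0.48194427 -0.04689881  0.09616991] [ 0.13436393  0.01820279 -0.05631319]
top 206 [0.63860531 0.04857307 0.19105384] [0.66793546 0.07881431 0.23148392]
((654.3862915039062, 63.52468490600586), 15.61571979522705)
side 187 [0.63793641 0.03856366 0.19045037] [0.66933474 0.07824133 0.2303426 ]
((653.379150390625, 55.149505615234375), 17.048309326171875)
[0.65395638 0.06250767]
```

View pics/press1.png

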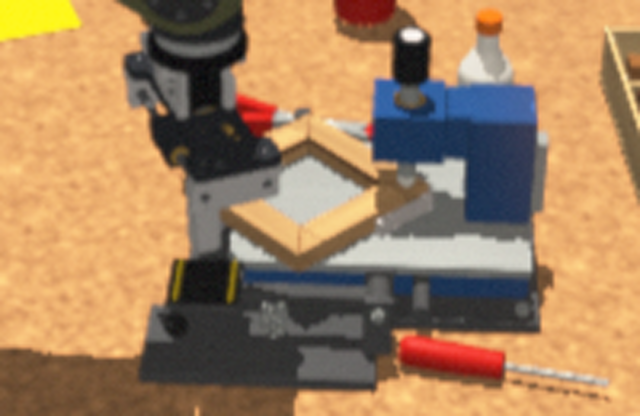

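The fingertips are at (205,258) in the crop. From z 0.096 that projects onto the tread's centre at (205,282), so I press now.

Emit:
apply_moves(
  plan=[0,0,10,0,0,0,10,0,0,0,7,0,0,0,5,0,0,0,5,0,0,0,5,0,0,0,5,0,0,0,5,0,0,0,3,0,0,0,0,0],
)

```text
time_s: 4.2
ee_pos: [0.482, -0.0467, 0.0405]
eef_rot: [3.141, -0.0, 0.333]
force: [-2.4, 0.3, 9.0]
grip_width: 0.0003
grip_force: 4.3
```

Emit:
apply_moves(
  plan=[0,0,2,0,0,0,2,0,0,0,1,0,0,0,1,0,0,0,0,0,0,0,0,0],
)

```text
time_s: 4.8
ee_pos: [0.4826, -0.0468, 0.0353]
eef_rot: [3.141, -0.002, 0.333]
force: [-1.8, 1.0, 12.5]
grip_width: 0.0006
grip_force: 6.5
```

Emit:
apply_moves(
  plan=[0,0,1,0,0,0,1,0,0,0,1,0,0,0,0,0,0,0,0,0,0,0,0,0],
)

```text
time_s: 5.4
ee_pos: [0.483, -0.0468, 0.0341]
eef_rot: [3.14, -0.003, 0.333]
force: [-12.8, 2.4, 39.7]
grip_width: 0.0003
grip_force: 20.8
```

The pedal is firmly on its stop (40 N, z 0.034). I hold briefly, then let it come up.

Emit:
apply_moves(
  plan=[0,0,0,0,0,0,0,0,0,0,-3,0,0,0,-5,0,0,0,-5,0,0,0,-5,0,0,0,-5,0,0,0,-5,0,0,0,-8,0,0,0,-15,0,0,0,-20,0,0,0,-25,0,0,0,-30,0,0,0,-30,0,0,0,-30,0,0,0,-30,0,0,0,-10,0,0,0,0,0],
  hand=1,
)

```text
time_s: 7.2
ee_pos: [0.482, -0.0468, 0.2581]
eef_rot: [3.141, -0.002, 0.333]
force: [0.0, -0.5, -0.4]
grip_width: 0.0942
grip_force: 0.0
```

```bash
python3 - <<'E'
from h import *
from scipy.optimize import least_squares
o=monitor.get_obs();print(o["ee_pos"],o["eef_rot"],o["force"],o["grip_width"])
c=camera("side");W=cloud(c);im=c["image"].astype(int)
W0=np.load("side0.npz")["W"]
yb=lambda W,y:0
v,u=np.mgrid[:480,:640]
m=(abs(u-285)<10)&(abs(v-278)<7)
print("tread z before/now",np.nanmedian(W0[m][:,2]),np.nanmedian(W[m][:,2]))
t=camera("top")
# knob by silhouette: model projection of the cylinder against dark pixels
def proj(c,X): return cv2.projectPoints(np.array(X,float),np.array(c["rvec"],float),np.array(c["tvec"],float),np.array(c["mtx"],float),None)[0].reshape(-1,2)
a=np.linspace(0,6.283,60)
for n,cc in(("side",c),("top",t)):
    x,y=.6538,.0632
    pts=np.concatenate([proj(cc,np.c_[x+.016*np.cos(a),y+.016*np.sin(a),0*a+z]) for z in(.185,.225)])
    hull=cv2.convexHull(pts.astype(np.float32));x0,y0=np.int32(pts.min(0))-6
    crop=cv2.resize(cc["image"][y0:y0+40,x0:x0+40],(400,400),interpolation=cv2.INTER_NEAREST)
    cv2.polylines(crop,[np.int32((hull-[x0,y0]+.5)*10)],True,(0,255,0),1)
    if n=="side":A=crop
cv2.imwrite("pics/knob.png",np.hstack([A,crop])[...,::-1])
E
```

```text
[ 0.48203277 -0.04681421  0.25807175] [ 3.14059943e+00 -1.62995127e-03  3.32712380e-01] [ 0.03534853 -0.49926667 -0.40833672] 0.09416566371486637
tread z before/now 0.06433495594611469 0.06411741014939659
```

View pics/knob.png

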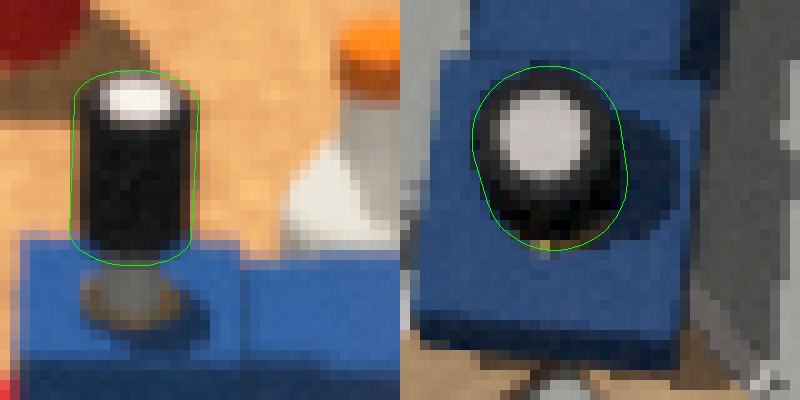

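The pedal is back up: the tread z reads 0.064 both before and after. The projected outline fits the knob within half a pixel in both views, with the side view at (139,160) in its crop suggesting a shift of about +0.5 mm in x. I go over the knob at (0.6542, 0.063).

Emit:
apply_moves(
  plan=[10,-2.4,0,0,20,-4.8,0,0,20,-4.8,0,0,20,-4.8,0,0,20,-4.8,0,0,20,-4.8,0,0,20,-4.8,0,0,20,-4.8,0,0,20,-4.8,0,0,18,-4.2,0,0,10,-2.4,0,0,0,0,0,0,0,0,0,0],
)

```text
time_s: 8.6
ee_pos: [0.6532, 0.063, 0.2562]
eef_rot: [-3.141, 0.002, 0.333]
force: [0.7, -0.7, 0.7]
grip_width: 0.0942
grip_force: 0.0
```

Emit:
apply_moves(
  plan=[1,0,5,0,0,0,10,0,0,0,15,0,0,0,15,0,0,0,15,0,0,0,8,0,0,0,2,0,0,0,0,0,0,0,0,0],
)

```text
time_s: 9.5
ee_pos: [0.6545, 0.0631, 0.1882]
eef_rot: [3.141, -0.001, 0.333]
force: [0.3, -0.2, -0.0]
grip_width: 0.094
grip_force: 0.0
```

Emit:
apply_moves(
  plan=[0,0,0,0,0,0,0,0,0,0,0,0,0,0,0,0,0,0,0,0,0,0,0,0,0,0,0,0,0,0,0,0],
  hand=-0.25,
  squeeze=5,
)

```text
time_s: 10.3
ee_pos: [0.6543, 0.0631, 0.1874]
eef_rot: [-3.142, -0.0, 0.333]
force: [0.1, 0.3, -0.1]
grip_width: 0.0361
grip_force: 0.0
```

Emit:
apply_moves(
  plan=[0,0,0,0,0,0,0,0,0,0,0,0,0,0,0,0,0,0,0,0],
  hand=-1,
  squeeze=6,
)

```text
time_s: 10.8
ee_pos: [0.6543, 0.0631, 0.1875]
eef_rot: [-3.142, -0.0, 0.333]
force: [0.0, 0.4, -0.1]
grip_width: 0.0318
grip_force: 6.0
```

Gripped at 31.8 mm with almost no side force. I firm up the grip, then lift a little.

Emit:
apply_moves(
  plan=[0,0,0,0,0,0,0,0,0,0,0,0,0,0,-2,0,0,0,-3,0,0,0,-5,0,0,0,0,0,0,0,0,0],
  squeeze=25,
)

```text
time_s: 11.6
ee_pos: [0.6543, 0.0631, 0.1976]
eef_rot: [3.141, -0.0, 0.333]
force: [-0.7, 0.6, -5.4]
grip_width: 0.0315
grip_force: 25.0
```

Emit:
apply_moves(
  plan=[0,0,-4,0,0,0,-5,0,0,0,-5,0,0,0,-5,0,0,0,-5,0,0,0,-5,0,0,0,-4,0,0,0,-3,0,0,0,-2,0,0,0,0,0,0,0,0,0,0,0,0,0],
)

```text
time_s: 12.8
ee_pos: [0.6542, 0.0631, 0.2352]
eef_rot: [-3.141, 0.0, 0.333]
force: [-0.6, 0.3, -4.9]
grip_width: 0.0316
grip_force: 25.0
```

```bash
python3 - <<'E'
from h import *
o=monitor.get_obs();print(o["ee_pos"],o["eef_rot"],o["force"],o["moment"],o["grip_force"])
c=camera("side")
cv2.imwrite("pics/lift.png",cv2.resize(c["image"][170:290,290:410],(600,600),interpolation=cv2.INTER_CUBIC)[...,::-1])
t=camera("top");W=cloud(t);W0=np.load("side0.npz")["W"];W=cloud(c)
v,u=np.mgrid[:480,:640]
m=(abs(u-285)<10)&(abs(v-278)<7);print(np.nanmedian(W[m][:,2]))
E
```

```text
[0.65418834 0.0631045  0.23518872] [-3.14141315e+00  4.22556284e-04  3.32758854e-01] [-0.60570296  0.25755887 -4.9142525 ] [0.01483124 0.04367014 0.00442909] 24.999197077704594
0.06439699465525202
```

View pics/lift.png

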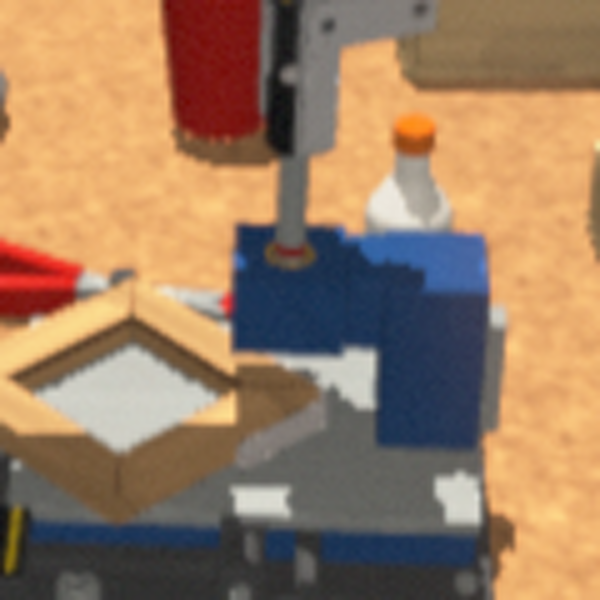

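The red ring shows at (290,248) in the crop, right at the brass rim. The measured lift is 47.7 mm, so the ring is about +2.7 mm. I raise it another 3 mm towards mid-band and check.

Emit:
apply_moves(
  plan=[0,0,-1.5,0,0,0,-1.5,0,0,0,0,0,0,0,0,0,0,0,0,0,0,0,0,0],
)

```text
time_s: 13.5
ee_pos: [0.6543, 0.0631, 0.2384]
eef_rot: [-3.142, 0.0, 0.333]
force: [-0.2, -0.2, -4.7]
grip_width: 0.0314
grip_force: 25.0
```

```bash
python3 - <<'E'
from h import *
o=monitor.get_obs();print(o["ee_pos"],o["force"],o["joint_vel"].round(4))
c=camera("side")
def proj(X): return cv2.projectPoints(np.array(X,float),np.array(c["rvec"],float),np.array(c["tvec"],float),np.array(c["mtx"],float),None)[0].reshape(-1,2)
# near surface of rod faces the camera (-y)
for h in(0,3,6,9,12,15): print(h,proj([[.6542,.0631-.008,.165+h/1000]]).round(1))
im=c["image"].astype(int);x=int(proj([[.6542,.055,.17]])[0,0])
for r in range(210,228): print(r,im[r,x-1:x+2].mean(0).round())
cv2.imwrite("pics/lift2.png",cv2.resize(c["image"][195:235,325:375],(750,600),interpolation=cv2.INTER_NEAREST)[...,::-1])
E
```

```text
[0.65425527 0.06313226 0.2383736 ] [-0.16490446 -0.1552645  -4.70155901] [ 0.0003 -0.0001 -0.0007 -0.0003  0.0022  0.0022]
0 [[347.7 221.9]]
3 [[347.8 220.9]]
6 [[347.8 220. ]]
9 [[347.9 219. ]]
12 [[347.9 218. ]]
15 [[347.9 217.1]]
210 [105. 103.  97.]
211 [105. 103.  97.]
212 [104. 102.  95.]
213 [103. 102.  96.]
214 [102. 101.  97.]
215 [101. 100.  97.]
216 [101. 101.  97.]
217 [101.  95.  92.]
218 [103.  72.  68.]
219 [106.  44.  41.]
220 [104.  74.  70.]
221 [100.  96.  90.]
222 [102.  93.  77.]
223 [83. 76. 69.]
224 [37. 52. 78.]
225 [27. 49. 80.]
226 [26. 49. 79.]
227 [28. 50. 83.]
```

View pics/lift2.png

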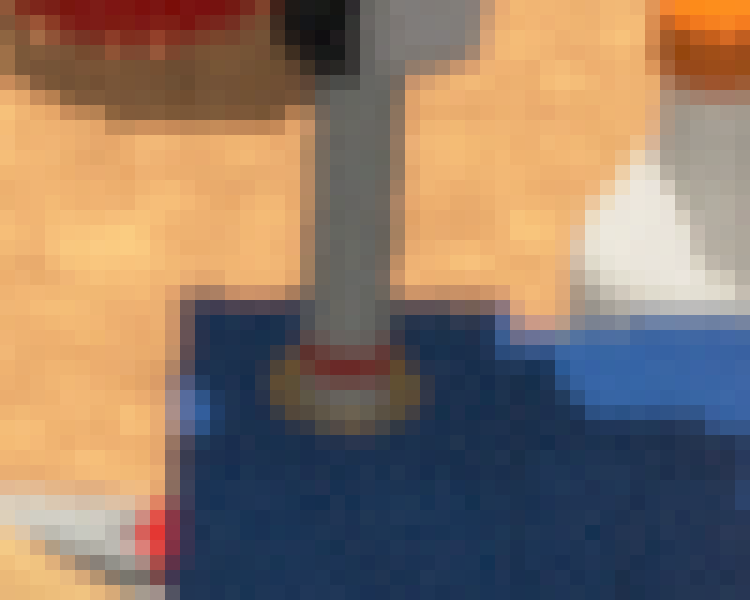

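The ring is centred at row 219, with grey rod visible below it above the rim. That puts its lower edge about 6 mm above the head, in agreement with the 50.9 mm lift, and the side force is near zero. I hand in.

```bash
python3 -c "
from station import ctrl
print(ctrl.hand_in())"
```

```text
the job is handed in; nothing more can be done
None
```

I pressed the pedal to its stop and let it come fully up, then drew the rod up and am holding it upright with its red ring about 6 mm above the head; the job is handed in, but no verdict came back.

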